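Sweep the bottle caps into the counting tray's trough

ROBOT

A 6-joint arm with a two-finger parallel gripper is mounted at the origin on a cart in front of the work surface, level with it; the furniture and walls round the work are solid. World frame = base frame: x ahead of the robot, y to its left, z up, the work surface at z = 0. Lengths are in mm, angles in rad, forces in N, time in s.
With the tool pointing down it reaches from about 350 to 875 mm from the base axis. Payload 4.2 kg.
Tool frame: the origin (TCP) lies between the finger pads; the fingertips stand 17 mm ahead of it and the grasp point (between the pads) lies 2 mm behind it; z points along the fingers, y is the line along which they close (so a half turn about z gives the same grasp; the last joint's range is limited). The gripper opens to 85 mm and grips with 20 to 120 N. Pads are 22 mm wide; open, the fingers measure 114 mm over their backs; the gripper's body (76 mm by 85 mm) begins 54 mm behind the grasp point. The pads swing forward as they close: fully open they stand 13 mm farther back than shut.
Start: joints at [-0.871, 0.385, 0.008, 0, -1.194, -0.259], TCP at [266.676, -565.228, 248.312] pointing down, gripper open.
Joint ranges: [-3.14, 3.14], [-1.21, 2.06], [-1.07, 1.41], [-3.16, 2.05], [-2.99, -0.16], [-3.1, 3.1]. Speed limits (rad/s): [2.79, 2.79, 3.14, 3.14, 3.14, 3.14].

INTERFACE

Orientations are given as a unit quaternion [x, y, z, w].
In Python, from bench import arm, viewer, order gives the robot as it stands (arm), with the cameras (viewer) and the job (order).
- The arm moves only by the tool tcp_steps, called after ">>>" by a JSON object that holds its "method" and its "body". Schema: {"type":"object","properties":{"motion":{"type":"array","items":{"type":"array","items":{"type":"array","items":{"type":"number"},"minItems":6,"maxItems":6},"minItems":1,"maxItems":10},"minItems":1,"maxItems":1},"finger_gap":{"type":"number"},"only":{"type":"string"},"quiet":{"type":"boolean"},"lines":{"type":"string"}},"required":["motion"],"additionalProperties":false}. motion is a list that holds a single list of rows (three levels of brackets), with 1 to 10 rows, each of 6 numbers: dx, dy, dz in fractions of the full range, 1 being 500 mm, then a rotation vector rx, ry, rz in shares of 2 pi rad (1.0 is 2 pi rad); each row is the pose to reach, as a shift and turn from the pose commanded when the call began, along the tool's axes at that moment; what a row does not reach only later rows make up. A row lasts 1/10 s, in which the tool goes at most 50 mm and 0.15 rad, less where a joint would pass 70% of its speed; a pose out of reach is approached as far as the arm can. finger_gap is the finger opening in mm, set as the call begins (left out keeps the last). The fingers move at their own pace and stop on an object; the grip force is fixed at half the most. Time passes only in rows, so rows that do not move let the fingers close. The tool returns the time, the measured TCP pose, the force, the opening and the grip force at its end. only (a regular expression) keeps the lines of the reply that match it, lines (a string "A,B") keeps lines A to B, and quiet returns only ok. Input that does not fit is refused with a message, and nothing moves.
- arm.read_state(): the state, without advancing time (a new reading comes with each control period).
- viewer.get_image(name): name is "scene" or "top"; returns the picture (480x640x3 uint8, blue, green, red); there is no depth.
- viewer.get_calibration(name): a dict with "K" (3x3 intrinsics, pixels), "rvec" (rotation vector, rad) and "tvec" (3), from world to camera coordinates, as OpenCV has them. Camera axes: x right, y down, z forward; pixel columns grow to the right and rows downward; lengths in mm; the calibration is good to about 2 mm. A picture is of the moment at which its call begins. get_calibration takes no time and is no camera call.
- order.job_done(): hands the job in; it is judged then, once.
The state is a dict: "clock": time; "joints": joint angles; "joint_vel": joint speeds; "joint_efforts": joint torques, N m; "position": TCP position; "ee_rot": TCP orientation; "contact_force": force on the tool from outside, world axes, zero at the start; "wrist_torque": the same for the moment, N m; "gripper_width": finger opening in mm; "grasp_force": force on a finger pad.
Only numpy, scipy, OpenCV 4.12 (cv2) and the standard library are available. Lean on these libraries where they do the work, as an engineer would, in place of code of your own. Each camera call takes 0.05 s, during which the arm holds its last target. There are 200 camera calls.

TASK

Three small bottle caps lie on the flat platform of the metal counting tray. With the fingertips, sweep all three over the platform's near edge so that they drop into the trough along the side of the tray nearest the robot; do not pick any of them up. Leave the larger, flat jar lid lying where it is on the platform, and do not disturb the salve jar and the tape roll standing beside the tray.

Things in the scene. Friction and masses are not known exactly. Their poses are not given: they have to be found in the camera images.
- tray: bare metal counting tray, fixed, 234 (x) by 280 mm (y); origin on the table, x from the trough to the back rim, roughly away from the robot, z up. Flat platform x -50 to +118, y -136 to +136 mm, top 36 mm above the table, with a rim 4 mm thick and 8 mm above it at the back and both sides. Its near edge (x = -50) has no rim; beyond lies the open trough
- trough (a point): centre of the trough's floor, at x = -79, y = 0, z = 4 mm in the tray's frame; the trough is 58 mm wide inside along the tray's x (-108 to -50), 272 mm long along its y and 32 mm deep below the platform; its front wall (x = -112 to -108) stands 43 mm and its end walls 44 mm above the table
- cap_1: gold ridged bottle cap, a closed cylinder 31 mm in diameter and 18 mm high, 10 to 17 g, standing loose on the platform of the tray; origin at the centre of its underside, z up its axis
- cap_2: gold ridged bottle cap, a closed cylinder 31 mm in diameter and 18 mm high, 10 to 17 g, standing loose on the platform of the tray; origin at the centre of its underside, z up its axis
- cap_3: gold ridged bottle cap, a closed cylinder 31 mm in diameter and 18 mm high, 10 to 17 g, standing loose on the platform of the tray; origin at the centre of its underside, z up its axis
- jar_lid: gold flat jar lid, 59 mm in diameter and 14 mm high, loose on the same platform among the caps, to be left alone; the caps lie beside it, at least 50 mm from it centre to centre along the tray's y, so each cap has a straight way along the tray's -x to the trough; origin at the centre of its underside
- salve_jar: small amber jar with gold screw lid, 43 mm in diameter, 44 mm high, loose on the table to the left (+y) of the tray, to be left alone; origin at the centre of its underside
- tape: roll of brown tape lying flat, 94 mm in diameter, 24 mm high, loose on the table to the right (-y) of the tray, to be left alone; origin at the centre of its underside

How it is judged:
By the outcome, as a careful person would: the job done as asked, in the order asked, and still so for the second after the job is handed in, with the robot touching nothing.
It also fails if it takes over 56 s, if anything falls off the work surface, if the arm or the gripper's body presses on something with over 40 N, if the wrist force passes 120 N, or if a joint passes its speed limit or range.

## Working session

There is one attempt and no reset: what is moved stays moved. The work goes in short steps, Python scripts to look and compute and a tool call to move; the robot and the scene stay as the last step left them, time stands still between calls to the robot, and variables do not carry over. Pictures are saved under pics/ and viewed, at most 10 in all, crops included, and the job is handed in when it is done.

```bash
ls; mkdir -p pics; python3 - <<'E'
from bench import arm, viewer, order
import cv2
for n in("top","scene"):
    cv2.imwrite(f"pics/{n}0.png",viewer.get_image(n)); c=viewer.get_calibration(n); print(n,c)
s=arm.read_state(); print(s["clock"],s["position"],s["ee_rot"],s["gripper_width"])
E
```

```text
bench.py
pics
top {'K': array([[471.15441272,   0.        , 329.70757631],
       [  0.        , 471.15441272, 237.88714218],
       [  0.        ,   0.        ,   1.        ]]), 'rvec': array([ 2.21411429, -2.14940896,  0.14492626]), 'tvec': array([  8.43813562, 501.62611401, 859.56315591])}
scene {'K': array([[511.27987786,   0.        , 316.53039814],
       [  0.        , 511.27987786, 236.94892153],
       [  0.        ,   0.        ,   1.        ]]), 'rvec': array([ 0.93886122, -2.41605198,  1.15069234]), 'tvec': array([400.66532406, 248.98790222, 899.28328829])}
0.1 [ 266.43292558 -564.81546572  247.3252133 ] [-2.18542108e-01  9.75827002e-01  9.62460748e-04 -2.89774598e-04] 85.192141985152
```

View pics/top0.png

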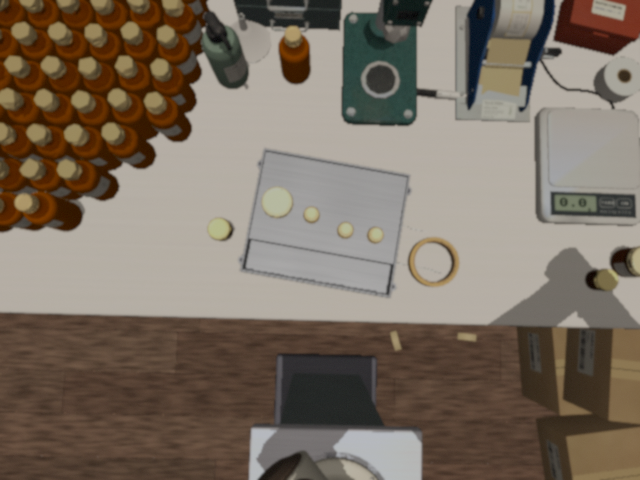

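View pics/scene0.png

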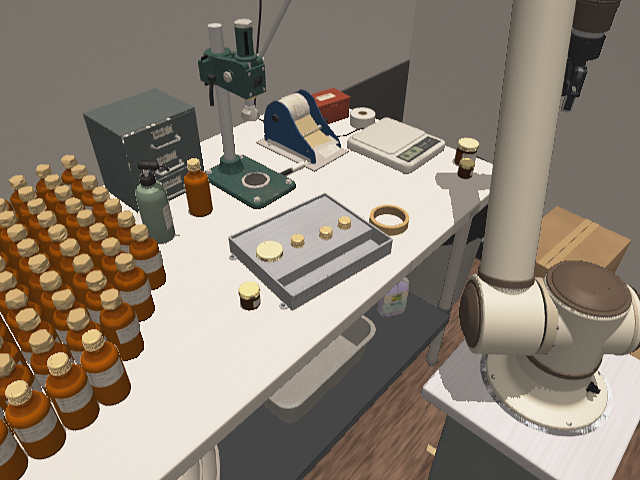

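The top view shows the tray with corners near (263,150), (409,175), (388,295) and (242,268). The lid is at (277,202) and the caps at (312,214), (345,230) and (375,234). The salve jar is at (219,229) and the tape at (434,261). The scene view agrees with this.

```bash
cat > h.py <<'E'
import cv2,numpy as np
from bench import arm, viewer, order
from scipy.spatial.transform import Rotation as R
def cast(n,px,z):
    c=viewer.get_calibration(n); M=cv2.Rodrigues(c["rvec"])[0]; o=-M.T@c["tvec"]
    d=np.c_[np.atleast_2d(px),np.ones(len(np.atleast_2d(px)))]@np.linalg.inv(c["K"]).T@M
    return (o+d*((z-o[2])/d[:,2])[:,None])[:,:2]
def gold(img,roi):
    h=cv2.cvtColor(img,cv2.COLOR_BGR2HSV); m=cv2.inRange(h,(10,45,110),(40,255,255))
    k=np.zeros_like(m); x0,y0,x1,y1=roi; k[y0:y1,x0:x1]=m[y0:y1,x0:x1]
    n,l,s,c=cv2.connectedComponentsWithStats(k)
    return [(c[i],s[i,4]) for i in range(1,n) if s[i,4]>25]
E
python3 - <<'E'
from h import *
np.set_printoptions(precision=1,suppress=True)
im=viewer.get_image("top")
for c,a in gold(im,(195,140,480,310)): print(c,a,cast("top",c,54))
im2=viewer.get_image("scene")
for c,a in gold(im2,(225,190,380,310)): print("s",c,a,cast("scene",c,54))
print(cast("top",[(263,150),(409,175),(388,295),(242,268)],44))
# near platform edge line endpoints
print(cast("top",[(249,240),(394,264)],36))
cv2.imwrite("pics/crop.png",cv2.resize(im[140:305,230:420],None,fx=4,fy=3.6,interpolation=cv2.INTER_CUBIC)[:600,:800])
E
```

```text
[278.8 209.1] 162 [[548.1 118.4]]
[311.1 214.6] 202 [[539.9  59.2]]
[218.4 228.4] 426 [[509.1 225.9]]
[344.7 230.1] 192 [[513.4  -2.8]]
[374.8 234.8] 201 [[506.5 -58.1]]
[432.7 261.6] 821 [[ 460.6 -164.8]]
s [374.1 215.2] 91 [[ 471.2 -118.9]]
s [344.1 222.4] 152 [[504.5 -51.1]]
s [325.6 232.4] 160 [[511.1   4.4]]
s [297.3 240.3] 164 [[538.   66.5]]
s [269.1 250.7] 462 [[557.6 131.7]]
s [248.8 289.8] 302 [[502.5 238.3]]
[[ 660.3  153. ]
 [ 622.4 -121.6]
 [ 397.9  -85.4]
 [ 439.3  181.7]]
[[491.5 172.5]
 [455.2 -97. ]]
```

View pics/crop.png

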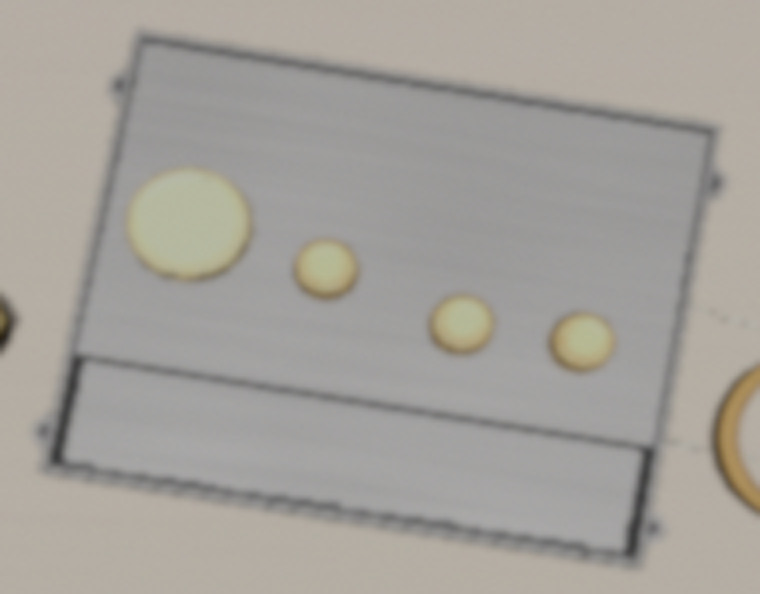

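Units first: shifts go in shares of 500 mm and turns go in shares of 2 pi rad. So -466 mm is -0.932, 335 mm is 0.67, 0.575 rad is 0.0915.

>>> {"method": "tcp_steps", "body": {"motion": [[[-0.094, 0.068, 0, 0, 0, 0.0095], [-0.188, 0.134, 0, 0, 0, 0.0191], [-0.282, 0.202, 0, 0, 0, 0.0286], [-0.376, 0.27, 0, 0, 0, 0.0398], [-0.47, 0.338, 0, 0, 0, 0.0509], [-0.564, 0.406, 0, 0, 0, 0.0605], [-0.658, 0.472, 0, 0, 0, 0.0716], [-0.752, 0.54, 0, 0, 0, 0.0796], [-0.84, 0.604, 0, 0, 0, 0.0875], [-0.932, 0.67, 0, 0, 0, 0.0915]]], "finger_gap": 0}}

```text
clock: 1.2
position: [509.9, -126.0, 248.5]
ee_rot: [0.068, 0.998, 0.0, 0.0]
contact_force: [1.0, -0.7, 0.1]
gripper_width: 0.4
grasp_force: 0.0
```

>>> {"method": "tcp_steps", "body": {"motion": [[[0, 0, 0, 0, 0, 0], [0, 0, 0, 0, 0, 0], [0, 0, 0, 0, 0, 0], [0, 0, 0, 0, 0, 0]]]}}

```text
clock: 1.6
position: [508.8, -129.1, 248.3]
ee_rot: [0.068, 0.998, -0.0, -0.0]
contact_force: [0.7, 0.1, 0.5]
gripper_width: -0.1
grasp_force: 0.0
```

```bash
cat > st.py <<'E'
from h import *
np.set_printoptions(precision=2,suppress=True)
s=arm.read_state(); r=R.from_quat(s["ee_rot"]); o=np.array([521.5,31.5]); a=-.134
T=np.array([[np.cos(a),np.sin(a)],[-np.sin(a),np.cos(a)]])
p=np.array(s["position"]); print("t",s["clock"],"tray xy",T@(p[:2]-o),"z",p[2],"tool x,y in tray",T@r.as_matrix()[:2,:2],"tool z",r.as_matrix()[:,2],"F",np.array(s["contact_force"]),"w",s["gripper_width"])
E
python3 st.py
```

```text
t 1.6 tray xy [   8.83 -160.88] z 248.30893365111118 tool x,y in tray [[-1.  0.]
 [ 0.  1.]] tool z [-0. -0. -1.] F [0.66 0.08 0.45] w -0.08005604900178798
```

Scaled: 168 mm is 0.336, 160 mm is 0.32.

>>> {"method": "tcp_steps", "body": {"motion": [[[-0.028, 0.07, 0.04, 0, 0, 0], [-0.056, 0.14, 0.1, 0, 0, 0], [-0.056, 0.14, 0.18, 0, 0, 0], [-0.056, 0.14, 0.26, 0, 0, 0], [-0.056, 0.14, 0.32, 0, 0, 0], [-0.056, 0.14, 0.336, 0, 0, 0], [-0.056, 0.14, 0.336, 0, 0, 0]]]}}

```text
clock: 2.3
position: [545.9, -63.5, 79.6]
ee_rot: [0.068, 0.998, -0.0, -0.001]
contact_force: [0.4, 0.2, -0.2]
gripper_width: 0.2
grasp_force: 0.0
```

```bash
python3 st.py; python3 - <<'E'
from h import *
cv2.imwrite("pics/a.png",cv2.resize(viewer.get_image("scene")[120:320,210:430],None,fx=3,fy=3))
E
```

```text
t 2.3 tray xy [ 36.91 -90.92] z 79.63690990747868 tool x,y in tray [[-1.  0.]
 [ 0.  1.]] tool z [-0. -0. -1.] F [ 0.4   0.25 -0.2 ] w 0.18544463642755815
```

View pics/a.png

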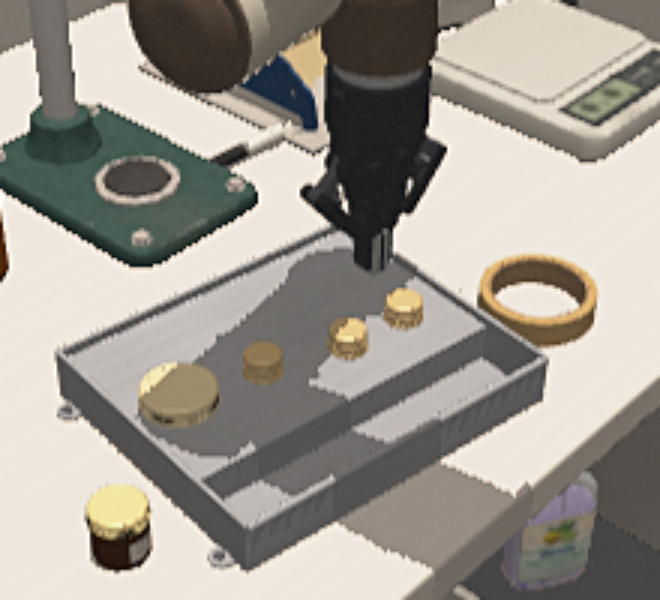

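The shut fingers hang behind cap C, with the tip at about (375,268) in the crop. The caps and the lid haven't moved.

Scaled: 22 mm is 0.044, 20 mm is 0.04.

>>> {"method": "tcp_steps", "body": {"motion": [[[0, 0, 0.012, 0, 0, 0], [0, 0, 0.024, 0, 0, 0], [0, 0, 0.032, 0, 0, 0], [0, 0, 0.04, 0, 0, 0], [0, 0, 0.044, 0, 0, 0], [0, 0, 0.044, 0, 0, 0]]]}}

```text
clock: 2.95
position: [546.3, -62.5, 58.0]
ee_rot: [0.067, 0.998, -0.0, -0.0]
contact_force: [-0.4, -0.1, 0.9]
gripper_width: -0.2
grasp_force: 0.0
```

```bash
python3 - <<'E'
from h import *
im=viewer.get_image("scene"); c=viewer.get_calibration("scene"); p=arm.read_state()["position"]
for t in(13,17,21): print(t,cv2.projectPoints(np.array([p[0],p[1],p[2]-t]),c["rvec"],c["tvec"],c["K"],None)[0].ravel())
cv2.imwrite("pics/b.png",cv2.resize(im[170:260,290:410],None,fx=6,fy=6))
E
```

```text
13 [333.20707491 215.7152154 ]
17 [333.16125011 217.08900869]
21 [333.11561917 218.45699014]
```

View pics/b.png

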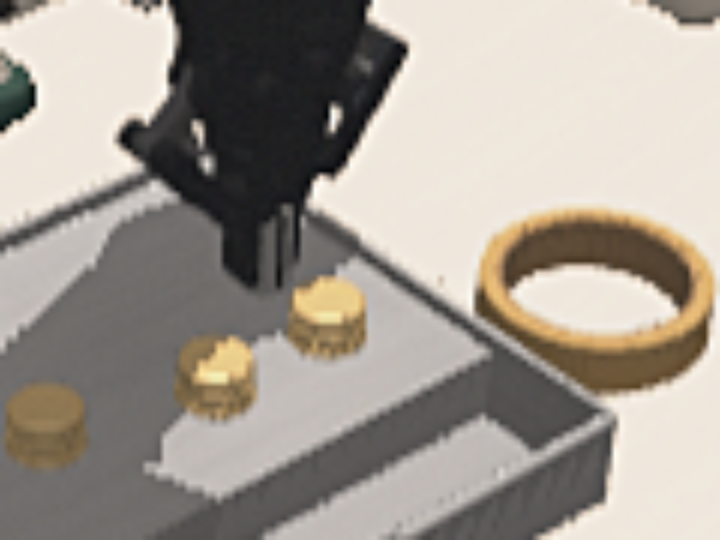

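The tip is at (333,218) in the full picture, so the 17 mm offset holds. It stands about 5 mm above the platform, behind cap C. I'll sweep it now.

Scaled: 50 mm is 0.1, 45 mm is 0.09.

>>> {"method": "tcp_steps", "body": {"motion": [[[0.01, 0, 0, 0, 0, 0], [0.02, 0, 0, 0, 0, 0], [0.03, 0, 0, 0, 0, 0], [0.04, 0, 0, 0, 0, 0], [0.05, 0, 0, 0, 0, 0], [0.06, 0, 0, 0, 0, 0], [0.07, 0, 0, 0, 0, 0], [0.08, 0, 0, 0, 0, 0], [0.09, 0, 0, 0, 0, 0], [0.1, 0, 0, 0, 0, 0]]]}}

```text
clock: 4.0
position: [496.6, -55.7, 58.3]
ee_rot: [0.067, 0.998, 0.0, 0.0]
contact_force: [-0.1, -0.2, 0.7]
gripper_width: -0.2
grasp_force: 0.1
```

>>> {"method": "tcp_steps", "body": {"motion": [[[0.008, 0, 0, 0, 0, 0], [0.016, 0, 0, 0, 0, 0], [0.024, 0, 0, 0, 0, 0], [0.032, 0, 0, 0, 0, 0], [0.04, 0, 0, 0, 0, 0], [0.048, 0, 0, 0, 0, 0], [0.056, 0, 0, 0, 0, 0], [0.064, 0, 0, 0, 0, 0], [0.068, 0, 0, 0, 0, 0], [0.068, 0, 0, 0, 0, 0]]]}}

```text
clock: 5.0
position: [463.0, -51.2, 58.4]
ee_rot: [0.067, 0.998, -0.0, -0.0]
contact_force: [-0.1, 1.1, 0.0]
gripper_width: 0.1
grasp_force: 0.0
```

```bash
python3 st.py; python3 - <<'E'
from h import *
cv2.imwrite("pics/c.png",cv2.resize(viewer.get_image("scene")[170:300,250:410],None,fx=4,fy=4))
E
```

```text
t 5.0 tray xy [-46.97 -89.78] z 58.3519559833079 tool x,y in tray [[-1.  0.]
 [ 0.  1.]] tool z [-0. -0. -1.] F [-0.1   1.07  0.03] w 0.1074661428710151
```

View pics/c.png

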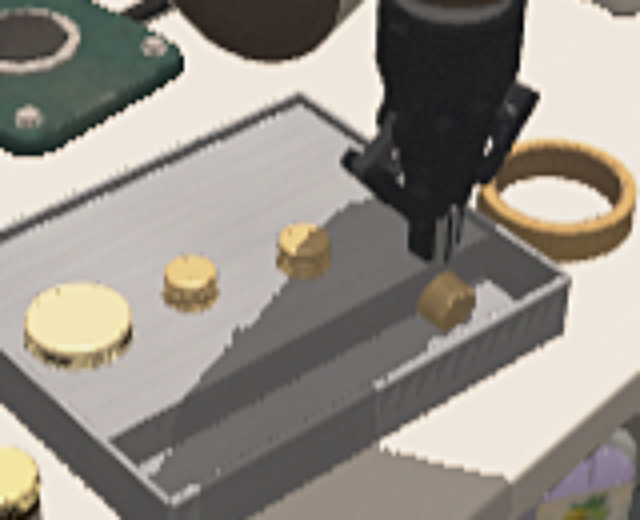

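Cap C has gone over the edge and is tipped in the trough at about (447,300) in the crop. The others haven't moved. Next I'll lift, go behind cap B and sweep it.

Scaled: -83 mm is -0.166, -60 mm is -0.12.

>>> {"method": "tcp_steps", "body": {"motion": [[[0, 0, -0.04, 0, 0, 0], [0, 0, -0.08, 0, 0, 0], [-0.06, 0.036, -0.09, 0, 0, 0], [-0.12, 0.072, -0.09, 0, 0, 0], [-0.166, 0.11, -0.09, 0, 0, 0], [-0.166, 0.11, -0.09, 0, 0, 0], [-0.166, 0.11, -0.06, 0, 0, 0], [-0.166, 0.11, -0.03, 0, 0, 0], [-0.166, 0.11, -0.01, 0, 0, 0], [-0.166, 0.11, 0, 0, 0, 0]]]}}

```text
clock: 6.05
position: [552.0, -8.2, 57.2]
ee_rot: [0.067, 0.998, -0.0, -0.001]
contact_force: [0.1, -0.0, -0.3]
gripper_width: 0.3
grasp_force: 0.0
```

>>> {"method": "tcp_steps", "body": {"motion": [[[0, 0, 0, 0, 0, 0], [0.01, 0, 0, 0, 0, 0], [0.02, 0, 0, 0, 0, 0], [0.03, 0, 0, 0, 0, 0], [0.04, 0, 0, 0, 0, 0], [0.05, 0, 0, 0, 0, 0], [0.06, 0, 0, 0, 0, 0], [0.07, 0, 0, 0, 0, 0], [0.08, 0, 0, 0, 0, 0], [0.09, 0, 0, 0, 0, 0]]]}}

```text
clock: 7.05
position: [507.9, -1.8, 58.3]
ee_rot: [0.067, 0.998, 0.0, 0.0]
contact_force: [1.0, 0.7, 0.6]
gripper_width: -0.1
grasp_force: 0.1
```

>>> {"method": "tcp_steps", "body": {"motion": [[[0.01, 0, 0, 0, 0, 0], [0.02, 0, 0, 0, 0, 0], [0.028, 0, 0, 0, 0, 0], [0.036, 0, 0, 0, 0, 0], [0.044, 0, 0, 0, 0, 0], [0.052, 0, 0, 0, 0, 0], [0.06, 0, 0, 0, 0, 0], [0.068, 0, 0, 0, 0, 0], [0.076, 0, 0, 0, 0, 0], [0.076, 0, 0, 0, 0, 0]]]}}

```text
clock: 8.05
position: [469.9, 3.3, 58.3]
ee_rot: [0.067, 0.998, -0.0, -0.0]
contact_force: [0.2, -0.2, -0.8]
gripper_width: -0.1
grasp_force: 0.0
```

```bash
python3 st.py; python3 - <<'E'
from h import *
cv2.imwrite("pics/d.png",cv2.resize(viewer.get_image("scene")[170:300,250:410],None,fx=4,fy=4))
E
```

```text
t 8.05 tray xy [-47.34 -34.88] z 58.29353192726912 tool x,y in tray [[-1.  0.]
 [ 0.  1.]] tool z [-0. -0. -1.] F [ 0.16 -0.2  -0.84] w -0.05420862051798947
```

View pics/d.png

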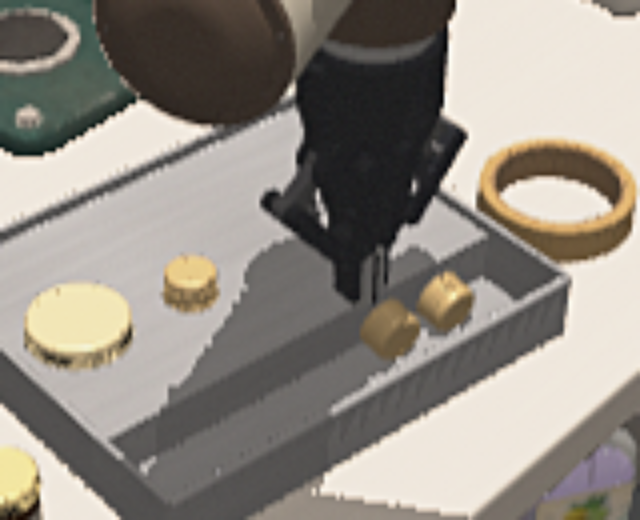

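Cap B is in the trough as well, at about (390,328) in the crop. Cap A is next, at tray (15,30).

Scaled: -101 mm is -0.202, -70 mm is -0.14.

>>> {"method": "tcp_steps", "body": {"motion": [[[0, 0, -0.04, 0, 0, 0], [0, 0, -0.08, 0, 0, 0], [-0.07, 0.044, -0.09, 0, 0, 0], [-0.14, 0.09, -0.09, 0, 0, 0], [-0.202, 0.13, -0.09, 0, 0, 0], [-0.202, 0.13, -0.09, 0, 0, 0], [-0.202, 0.13, -0.06, 0, 0, 0], [-0.202, 0.13, -0.03, 0, 0, 0], [-0.202, 0.13, -0.01, 0, 0, 0], [-0.202, 0.13, 0, 0, 0, 0]]]}}

```text
clock: 9.1
position: [578.5, 53.8, 57.2]
ee_rot: [0.067, 0.998, -0.0, -0.001]
contact_force: [-0.1, 0.1, -0.8]
gripper_width: -0.1
grasp_force: 0.0
```

>>> {"method": "tcp_steps", "body": {"motion": [[[0, 0, 0, 0, 0, 0], [0.012, 0, 0, 0, 0, 0], [0.024, 0, 0, 0, 0, 0], [0.036, 0, 0, 0, 0, 0], [0.048, 0, 0, 0, 0, 0], [0.06, 0, 0, 0, 0, 0], [0.072, 0, 0, 0, 0, 0], [0.084, 0, 0, 0, 0, 0], [0.096, 0, 0, 0, 0, 0], [0.108, 0, 0, 0, 0, 0]]]}}

```text
clock: 10.1
position: [525.4, 61.5, 58.3]
ee_rot: [0.067, 0.998, -0.0, 0.0]
contact_force: [0.5, 0.0, 0.1]
gripper_width: -0.1
grasp_force: 0.0
```

>>> {"method": "tcp_steps", "body": {"motion": [[[0.012, 0, 0, 0, 0, 0], [0.024, 0, 0, 0, 0, 0], [0.036, 0, 0, 0, 0, 0], [0.046, 0, 0, 0, 0, 0], [0.056, 0, 0, 0, 0, 0], [0.066, 0, 0, 0, 0, 0], [0.076, 0, 0, 0, 0, 0], [0.086, 0, 0, 0, 0, 0], [0.094, 0, 0, 0, 0, 0], [0.094, 0, 0, 0, 0, 0]]]}}

```text
clock: 11.1
position: [478.7, 67.7, 58.3]
ee_rot: [0.067, 0.998, -0.0, -0.0]
contact_force: [0.1, 0.1, 0.9]
gripper_width: -0.2
grasp_force: 0.0
```

```bash
python3 st.py
```

```text
t 11.1 tray xy [-47.25  30.13] z 58.315234328531176 tool x,y in tray [[-1. -0.]
 [-0.  1.]] tool z [-0. -0. -1.] F [0.13 0.08 0.95] w -0.2282866323334945
```

>>> {"method": "tcp_steps", "body": {"motion": [[[0, 0, -0.04, 0, 0, 0], [0, 0, -0.1, 0, 0, 0], [0, 0, -0.18, 0, 0, 0], [0, 0, -0.26, 0, 0, 0], [0, 0, -0.34, 0, 0, 0], [0, -0.08, -0.38, 0, 0, 0], [0, -0.17, -0.38, 0, 0, 0], [0, -0.26, -0.38, 0, 0, 0], [0, -0.35, -0.38, 0, 0, 0], [0, -0.44, -0.38, 0, 0, 0]]]}}

```text
clock: 12.1
position: [449.4, -152.0, 248.6]
ee_rot: [0.067, 0.998, 0.0, 0.0]
contact_force: [2.0, 0.1, -0.0]
gripper_width: -0.1
grasp_force: 0.0
```

>>> {"method": "tcp_steps", "body": {"motion": [[[0, 0, 0, 0, 0, 0], [0, 0, 0, 0, 0, 0], [0, 0, 0, 0, 0, 0]]]}}

```text
clock: 12.4
position: [450.0, -149.9, 248.3]
ee_rot: [0.067, 0.998, 0.0, 0.0]
contact_force: [-0.2, -0.5, 0.2]
gripper_width: -0.3
grasp_force: 0.0
```

```bash
python3 - <<'E'
from h import *
im=viewer.get_image("top")
for c,a in gold(im,(195,140,480,310)): print(c,a,cast("top",c,54))
v=np.hstack([cv2.resize(im[140:305,190:480],(400,228)),cv2.resize(viewer.get_image("scene")[170:310,225:415],(400,295))[:228]*0]) if 0 else None
s=viewer.get_image("scene")
cv2.imwrite("pics/e.png",np.vstack([cv2.resize(s[170:320,220:420],None,fx=2,fy=2),cv2.resize(im[150:300,200:400+60],(400,240))]))
E
```

```text
[270.59090909 211.43181818] 88 [[543.28190752 133.1709865 ]]
[218.45260664 228.36729858] 422 [[509.22343521 225.85627591]]
```

View pics/e.png

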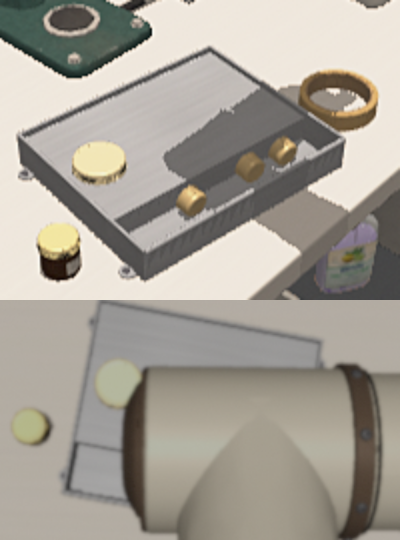

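All three caps look to be in the trough, and the lid, jar and tape are where they were. I'll check that numerically and confirm nothing is moving.

Scaled: -150 mm is -0.3, -120 mm is -0.24.

```bash
cat > v.py <<'E'
from h import *
np.set_printoptions(precision=1,suppress=True)
a=-.134;T=np.array([[np.cos(a),np.sin(a)],[-np.sin(a),np.cos(a)]])
for c,s in gold(viewer.get_image("scene"),(225,190,420,310)): print(c,s,T@(cast("scene",c,19.5)[0]-[521.5,31.5]))
E
python3 v.py
```

```text
[389.8 217. ] 303 [ -28.1 -214.7]
[360.6 243.3] 93 [-54.6 -91.9]
[269.1 250.8] 461 [56. 82.]
[343.6 251.1] 90 [-50.  -44.2]
[314.2 268.1] 109 [-51.1  41.4]
[248.8 289.8] 302 [-16.2 185.1]
[389.  297.6] 55 [-213.2  -18.3]
```

>>> {"method": "tcp_steps", "body": {"motion": [[[0, -0.06, 0, 0, 0, 0], [0, -0.12, 0, 0, 0, 0], [0, -0.18, 0, 0, 0, 0], [0, -0.24, 0, 0, 0, 0], [0, -0.3, 0, 0, 0, 0], [0, -0.3, 0, 0, 0, 0], [0, -0.3, 0, 0, 0, 0], [0, -0.3, 0, 0, 0, 0]]], "lines": "1,2"}}

```text
clock: 13.35
position: [430.1, -297.9, 248.3]
```

```bash
python3 v.py
```

```text
[389.7 216.4] 288 [ -26.3 -216.1]
[360.4 243.2] 101 [-53.9 -92. ]
[269.1 250.7] 463 [56.1 81.9]
[343.8 251.3] 107 [-50.8 -44.1]
[314.6 267.9] 116 [-51.   40.2]
[248.8 289.8] 303 [-16.2 185. ]
[404.9 293.2] 26 [-225.2  -51.9]
[388.9 297.7] 53 [-213.2  -17.9]
```

```bash
python3 - <<'E'
from h import *
im=viewer.get_image("top"); s=viewer.get_image("scene")
for c,a in gold(im,(195,140,480,310)): print(c,a)
cv2.imwrite("pics/f.png",np.vstack([cv2.resize(im[190:300,230:430],None,fx=3,fy=2.7,interpolation=2)[:,:600],cv2.resize(s[220:290,290:390],(600,300),interpolation=2)]))
E
```

```text
[278.71052632 209.32236842] 152
[218.61411765 228.59058824] 425
[441.88423645 266.5320197 ] 406
[412.93939394 260.24242424] 33
[297.90839695 255.52671756] 131
[342.07692308 262.76923077] 130
[366.5        268.07746479] 142
```

View pics/f.png

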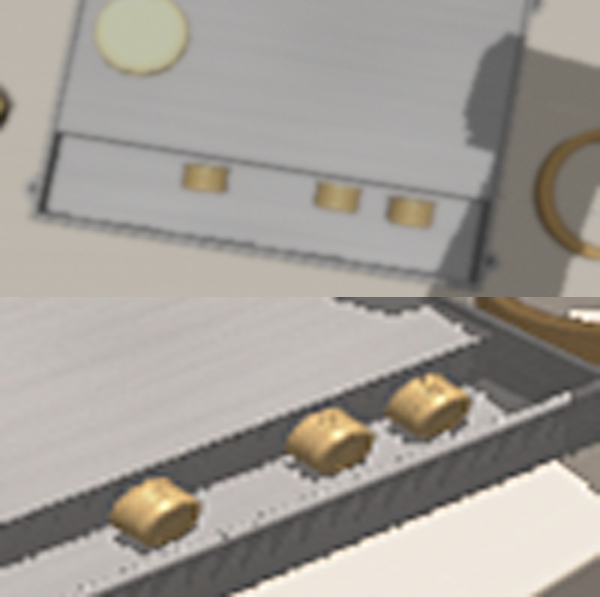

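All three caps stand on their sides on the trough floor, clear of the platform. They didn't move between looks, and the lid and jar haven't shifted either. The tape's rim is partly in the arm's shadow, which accounts for its shifted centroid.

```bash
python3 -c "
from bench import arm, viewer, order
print(order.job_done())"
```

```text
the job is handed in; nothing more can be done
None
```

All three caps were swept over the near edge into the trough and lie still on its floor; the jar lid, salve jar and tape were left untouched, and the job was handed in at about 13.5 s of the 56 s allowed.

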